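# Seasonings onto their saucers

## Task

Pick out the four slim seasoning containers on the wooden hob cover and stand each one upright inside the rim of its own saucer: the red-capped jar on the red saucer, the white-capped jar on the white one, the blue-capped jar on the blue one and the grey-capped shaker on the dark grey one, each roughly in the middle. Leave the wide jam jar and the low tin standing where they are.

Things in the scene. Friction and masses are not known exactly. Their poses are not given: they have to be found in the camera images.
- red_cap_jar: Slim seasoning jar with a red screw cap (a pale disc on its top) and a white and green banded label, 45 mm across (cap and body alike), 106 mm tall, about 0.11 kg; round and stiff, grip it round the body. Origin: centre of the underside; z is up. Stands at first on the wooden board, whose top is at z = 0.018 m; yaw is random. The ten listed things stand mixed in two rows of five on the board, in any arrangement; neighbouring centres are at least 100 mm apart.
- white_cap_jar: Slim seasoning jar with a white cap (a grey-green patch on its top) and a white, ochre and green label, 47 mm across, 98 mm tall, about 0.11 kg; stiff, grip it round the body. Origin: centre of the underside; z is up. Stands at first on the wooden board, whose top is at z = 0.018 m; yaw is random.
- blue_cap_jar: Slim amber glass seasoning jar with a blue cap and a plain pale paper label, 44 mm across, 100 mm tall, about 0.11 kg; round and stiff, grip it round the body. Origin: centre of the underside; z is up. Stands at first on the wooden board, whose top is at z = 0.018 m; yaw is random.
- shaker: Slim glass shaker, white inside, with a domed grey perforated cap; 44 mm across at the widest, a little waisted, cap 35 mm across, 90 mm tall, about 0.10 kg; its foot is not quite flat, so it may stand leaning by 2 degrees; grip it round the body. Origin: centre of the underside; z is up. Stands at first on the wooden board, whose top is at z = 0.018 m; yaw is random.
- red_saucer: Red coaster saucer for a jar, fixed to the board (it does not slide): disc 80 mm across and 9 mm high, with a flat round recess 70 mm across whose floor lies 4 mm above the underside; rim wall 5 mm thick, standing 5 mm over that floor. Origin: centre of the underside, at the board's top (z = 0.018 m); z up; yaw means nothing.
- white_saucer: White coaster saucer for a jar, fixed to the board (it does not slide): disc 80 mm across and 9 mm high, with a flat round recess 70 mm across whose floor lies 4 mm above the underside; rim wall 5 mm thick, standing 5 mm over that floor. Origin: centre of the underside, at the board's top (z = 0.018 m); z up; yaw means nothing.
- blue_saucer: Blue coaster saucer for a jar, fixed to the board (it does not slide): disc 80 mm across and 9 mm high, with a flat round recess 70 mm across whose floor lies 4 mm above the underside; rim wall 5 mm thick, standing 5 mm over that floor. Origin: centre of the underside, at the board's top (z = 0.018 m); z up; yaw means nothing.
- grey_saucer: Dark grey coaster saucer for a jar, fixed to the board (it does not slide): disc 80 mm across and 9 mm high, with a flat round recess 70 mm across whose floor lies 4 mm above the underside; rim wall 5 mm thick, standing 5 mm over that floor. Origin: centre of the underside, at the board's top (z = 0.018 m); z up; yaw means nothing.
- jam_jar: Wide jam jar with a gold lid and red and white bands, 71 mm across, 110 mm tall, 0.45 kg, loose; not to be moved. Origin: centre of the underside; z is up. Stands at first on the wooden board, whose top is at z = 0.018 m; yaw is random.
- tin: Wide low tin with a gold lid and blue and white bands, 75 mm across, 58 mm tall, 0.26 kg, loose; not to be moved. Origin: centre of the underside; z is up. Stands at first on the wooden board, whose top is at z = 0.018 m; yaw is random.

How it is judged:
By the outcome, as a careful person would: the job done as asked, in the order asked, and still so for the second after the job is handed in, with the robot touching nothing.
It also fails if it takes over 106 s, if anything falls off the work surface, if the arm or the gripper's body presses on something with over 40 N, if the wrist force passes 120 N, or if a joint passes its speed limit or range.

## Robot

A 6-joint arm with a two-finger parallel gripper is mounted at the origin on a cart in front of the work surface, level with it; the furniture and walls round the work are solid. World frame = base frame: x ahead of the robot, y to its left, z up, the work surface at z = 0. Lengths are in m, angles in rad, forces in N, time in s.
With the tool pointing down it reaches from about 0.375 to 0.9 m from the base axis. Payload 3.1 kg.
Tool frame: the origin (TCP) lies between the finger pads; the fingertips stand 19 mm ahead of it and the grasp point (between the pads) is the TCP; z points along the fingers, y is the line along which they close (so a half turn about z gives the same grasp; the last joint's range is limited). The gripper opens to 87 mm and grips with 3 to 60 N. Pads are 19 mm wide; open, the fingers measure 117 mm over their backs; the gripper's body (75 mm by 190 mm) begins 51 mm behind the grasp point.
Start: joints at [-1.417, 0.527, 1.433, -0, 1.181, -0.178], TCP at [0.204, -0.591, 0.205] pointing down, gripper open.
Joint ranges: [-3.08, 3.08], [-0.75, 2.2], [0.22, 2.44], [-1.43, 4.57], [0, 2.65], [-2.85, 2.85]. Speed limits (rad/s): [2.79, 2.79, 3.14, 3.14, 3.14, 3.14].

## Interface

Orientations are given as a unit quaternion [x, y, z, w].
In Python, from rig import robot, camera, camera_info, hand_in gives the robot as it stands.
- The arm moves only by the shell command python3 -m handwheel 'ROWS' [FORCE]. ROWS is a JSON object of lists of equal length, an entry for each row: "hand": the opening, from 0 (shut) to 1 (fully open); "translation": the shift along the world's x, y, z in mm, a list of three; "turn": the turn, a rotation vector about the world's x, y, z in rad, a list of three. In form: {"hand": [hand, ...], "translation": [[tx, ty, tz], ...], "turn": [[ax, ay, az], ...]}. A call has 1 to 12 rows; each row is the pose to reach, as a shift and turn from the pose commanded when the call began; what a row does not reach only later rows make up. A row lasts 1/12 s, in which the tool goes at most 41.7 mm and 7.16 degrees, less where a joint would pass 70% of its speed; a pose out of reach is approached as far as the arm can. A call with a gripper value outside its range is refused whole. The fingers move at their own pace and stop on an object; FORCE is the grip in N (left out, the last holds). Time passes only in rows, so rows that repeat a pose let the fingers close. It gives the time, the measured TCP pose, the force, the opening and the grip force at its end, in the units of the state.
- robot.get_obs(): the state, without advancing time (a new reading comes with each control period).
- camera(name): name is "scene" or "top" or "wrist"; returns (picture, depth): 480x640x3 uint8, red, green, blue; 480x640 float32, m along the optical axis (not along the pixel's ray), 0 where there is no reading.
- camera_info(name): a dict with "vertical_fov" (degrees; the focal length in pixels is half the picture's height over the tangent of half this angle, whatever the lens; pixels are square), "cx", "cy" (the principal point, pixels), "world_from_camera" (4x4, takes a point from camera to world coordinates). Camera axes: x right, y down, z forward; pixel columns grow to the right and rows downward; lengths in m; the calibration is good to about 2 mm. A picture is of the moment at which its call begins: read the wrist's pose just before it. camera_info takes no time and is no camera call; for the wrist camera it gives the pose at the moment of the call.
- hand_in(): hands the job in; it is judged then, once.
The state is a dict: "time": time; "q": joint angles; "joint_velocities": joint speeds; "joint_torque": joint torques, N m; "position": TCP position; "tool_rot": TCP orientation; "ft_force": force on the tool from outside, world axes, zero at the start; "moment": the same for the moment, N m; "grip_width": finger opening in m; "grip_force": force on a finger pad.
Only numpy, scipy, OpenCV 4.12 (cv2) and the standard library are available. Lean on these libraries where they do the work, as an engineer would, in place of code of your own. Each camera call takes 0.05 s, during which the arm holds its last target. There are 200 camera calls.

## Working session

There is one attempt and no reset: what is moved stays moved. The work goes in short steps, Python scripts to look and compute and a shell command to move; the robot and the scene stay as the last step left them, time stands still between calls to the robot, and variables do not carry over. Pictures are saved under pics/ and viewed, at most 14 in all, crops included, and the job is handed in when it is done.

```bash
ls; mkdir -p pics; python3 - <<'E'
from rig import robot,camera,camera_info
import cv2,numpy as np
for n in("top","scene"):
    p,d=camera(n);cv2.imwrite(f"pics/{n}0.png",p[:,:,::-1]);np.save(f"{n}_d.npy",d);np.save(f"{n}_p.npy",p)
    print(camera_info(n))
o=robot.get_obs();print(o)
E
```

```text
pics
{'vertical_fov': 48.20099920897901, 'cx': 319.1330272680507, 'cy': 235.73070497006373, 'world_from_camera': array([[-0.01633664, -0.99752442,  0.06839696,  0.45155317],
       [-0.99953433,  0.0180562 ,  0.02459864, -0.0849472 ],
       [-0.02577273, -0.06796325, -0.99735488,  1.06246078],
       [ 0.        ,  0.        ,  0.        ,  1.        ]])}
{'vertical_fov': 43.21485010533555, 'cx': 319.7697340155308, 'cy': 236.04025007993653, 'world_from_camera': array([[-0.86282408, -0.31849427,  0.39255064,  0.06420619],
       [-0.50536583,  0.56165081, -0.65509827,  0.66055748],
       [-0.01183134, -0.76361624, -0.64556197,  0.77374634],
       [ 0.        ,  0.        ,  0.        ,  1.        ]])}
{'time': 0.1, 'q': array([-1.41749983e+00,  5.28382790e-01,  1.43378065e+00,  1.59003397e-05,
        1.18138794e+00, -1.78492278e-01]), 'joint_velocities': array([-1.18467223e-03, -1.32872508e-03, -9.39899675e-04, -6.36842361e-04,
       -3.67529432e-06, -6.08260224e-05]), 'joint_torque': array([ 1.52462794e-04, -4.40984952e+01, -1.77151448e+01,  6.34144549e-02,
        5.34250389e-02, -5.97988151e-05]), 'position': array([ 0.20351366, -0.59020438,  0.20396157]), 'tool_rot': array([ 9.86271082e-01,  1.65131442e-01,  1.96890300e-05, -9.79194221e-04]), 'ft_force': array([ 0.58103178,  0.9035985 , -0.09536372]), 'moment': array([-0.00448412, -0.02639372, -0.00715338]), 'grip_force': 0.0, 'grip_width': 0.08673073975726332}
```

View pics/top0.png

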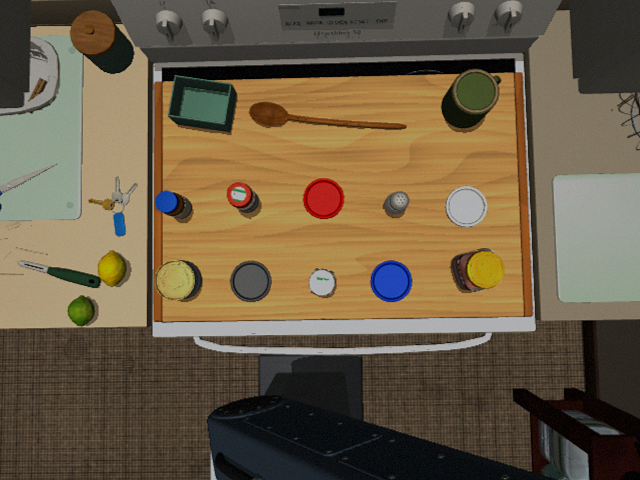

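View pics/scene0.png

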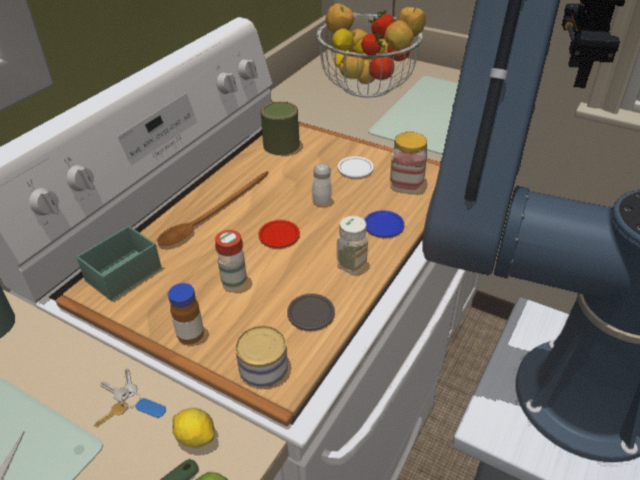

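The top view shows blue cap (167,202), red cap (239,194), shaker (398,203), white cap (321,282), jam jar (485,269) and tin (178,281). The saucers are red (324,198), white (466,207), grey (251,281) and blue (391,281). The scene view agrees with this layout.

```bash
cat > h.py <<'E'
import numpy as np
from rig import camera_info
def pix2w(n,u,v,z):
    i=camera_info(n);f=240/np.tan(np.radians(i["vertical_fov"]/2));T=np.array(i["world_from_camera"])
    r=T[:3,:3]@np.array([(u-i["cx"])/f,(v-i["cy"])/f,1]);o=T[:3,3];return o+r*(z-o[2])/r[2]
def cloud(n,d):
    i=camera_info(n);f=240/np.tan(np.radians(i["vertical_fov"]/2));T=np.array(i["world_from_camera"])
    v,u=np.mgrid[:480,:640];P=np.stack([(u-i["cx"])/f*d,(v-i["cy"])/f*d,d],-1);return P@T[:3,:3].T+T[:3,3]
E
python3 - <<'E'
import numpy as np,cv2
from h import *
P=cloud("top",np.load("top_d.npy"))
C=dict(blue=(167,202,.118),red=(239,194,.124),shaker=(398,200,.108),white=(321,282,.116),jam=(485,269,.128),tin=(178,281,.076),
 Sred=(324,198,.027),Swhite=(466,207,.027),Sgrey=(251,281,.027),Sblue=(391,281,.027))
for k,(u,v,z) in C.items():
    w=pix2w("top",u,v,z);s=P[v-28:v+28,u-28:u+28].reshape(-1,3)
    lo=z-.006 if z>.03 else .0235
    t=s[(s[:,2]>lo)&(s[:,2]<z+.01)&(np.hypot(*(s[:,:2]-w[:2]).T)<.045)]
    (c,r)=cv2.minEnclosingCircle(t[:,:2].astype(np.float32)*1000) if len(t) else (0,0)
    print(k,w.round(4),len(t),np.round(c,1),round(r,1),t.mean(0).round(4) if len(t) else 0)
b=P[225:240,250:450].reshape(-1,3);print("board",b.mean(0))
E
```

```text
blue [0.5816 0.2091 0.118 ] 396 [583.6 210.7] 20.3 [0.583  0.2099 0.1186]
red [0.5925 0.0789 0.124 ] 487 [592.6  79.4] 22.1 [0.5925 0.0787 0.125 ]
shaker [ 0.5784 -0.2033  0.108 ] 186 [ 579.9 -207.5] 14.9 [ 0.5792 -0.2072  0.1057]
white [ 0.4349 -0.0636  0.116 ] 513 [434.9 -64.7] 22.6 [ 0.4349 -0.0647  0.1167]
jam [ 0.4529 -0.3472  0.128 ] 1146 [ 453.  -347.9] 33.1 [ 0.4532 -0.3474  0.1279]
tin [0.4402 0.2013 0.076 ] 1260 [442.5 207.6] 38.0 [0.4427 0.2078 0.0741]
Sred [ 0.5959 -0.0701  0.027 ] 714 [597.3 -71.7] 42.6 [ 0.5965 -0.0695  0.0262]
Swhite [ 0.573  -0.3436  0.027 ] 717 [ 573.3 -342. ] 42.9 [ 0.5752 -0.3444  0.0261]
Sgrey [0.4374 0.0736 0.027 ] 710 [438.5  75.7] 41.2 [0.4374 0.074  0.0261]
Sblue [ 0.4331 -0.1958  0.027 ] 713 [ 431.5 -195.1] 42.1 [ 0.4333 -0.1963  0.0261]
board [ 0.52910164 -0.1181941   0.02221437]
```

```bash
python3 -m handwheel '{"hand":[1,1,1,1,1,1,1,1,1,1,1,1],"translation":[[15,27,0],[50,87,0],[85,147,0],[120,207,0],[150,260,0],[180,310,0],[200,345,0],[210,363,0],[220,380,0],[220,380,0],[220,380,0],[220,380,0]],"turn":[[0,0,0.05],[0,0,0.1],[0,0,0.15],[0,0,0.2],[0,0,0.25],[0,0,0.3],[0,0,0.35],[0,0,0.4],[0,0,0.453],[0,0,0.453],[0,0,0.453],[0,0,0.453]]}'
```

```text
time: 1.1
position: [0.4248, -0.2051, 0.2046]
tool_rot: [0.923, 0.385, 0.0, -0.002]
ft_force: [0.3, -0.1, 0.7]
grip_width: 0.087
grip_force: 0.0
```

```bash
python3 -m handwheel '{"hand":[1,1,1,1,1,1,1,1,1,1,1,1],"translation":[[15,27,0],[35,60,0],[55,95,0],[75,130,0],[95,165,0],[115,200,0],[135,233,0],[150,260,0],[160,277,0],[168,287,0],[168,287,0],[168,287,0]],"turn":[[0,0,0],[0,0,0],[0,0,0],[0,0,0],[0,0,0],[0,0,0],[0,0,0],[0,0,0],[0,0,0],[0,0,0],[0,0,0],[0,0,0]]}'; python3 - <<'E'
from rig import *
import cv2
o=robot.get_obs();print(o["position"],o["q"],camera_info("wrist"))
p,d=camera("wrist");cv2.imwrite("pics/w1.png",p[:,:,::-1])
print(robot.get_obs()["position"])
E
```

```text
time: 2.1
position: [0.5913, 0.0754, 0.2043]
tool_rot: [0.924, 0.383, -0.001, 0.0]
ft_force: [-1.2, -0.1, -0.9]
grip_width: 0.0872
grip_force: 0.0
[0.59127309 0.07540641 0.20434379] [-6.00036576e-02  4.89478254e-01  1.50694781e+00 -9.23708239e-04
  1.14643885e+00  7.25899374e-01] {'vertical_fov': 67.14317302408473, 'cx': 317.26950371000135, 'cy': 240.12415405527003, 'world_from_camera': array([[ 7.06282157e-01, -6.81452919e-01, -1.91800507e-01,
         6.44098644e-01],
       [-7.07929996e-01, -6.80171027e-01, -1.90269532e-01,
         1.27618629e-01],
       [-7.97419806e-04,  2.70165307e-01, -9.62813622e-01,
         3.83299882e-01],
       [ 0.00000000e+00,  0.00000000e+00,  0.00000000e+00,
         1.00000000e+00]])}
[0.59088055 0.07489498 0.20441956]
```

View pics/w1.png

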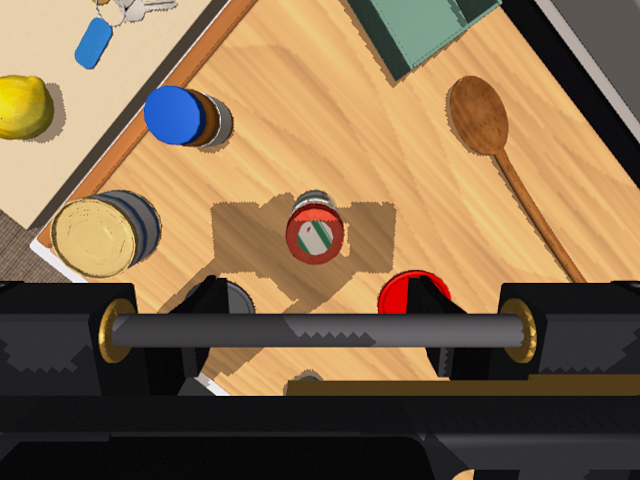

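The wrist view shows the red cap centred near (315,235), with the blue cap at (175,115). I'll compute the positions to cross-check.

```bash
python3 - <<'E'
from h import *
print(pix2w("wrist",315,235,.124),pix2w("wrist",175,115,.118),pix2w("wrist",105,235,.076))
E
python3 -m handwheel '{"hand":[1,1,1,1,1,1,1,1,1],"translation":[[1,3,-20],[1,4,-45],[1,4,-70],[1,4,-90],[1,4,-108],[1,4,-118],[1,4,-121],[1,4,-121],[1,4,-121]],"turn":[[0,0,0],[0,0,0],[0,0,0],[0,0,0],[0,0,0],[0,0,0],[0,0,0],[0,0,0],[0,0,0]]}' 15
```

```text
[0.59362555 0.07981428 0.124     ] [0.58505114 0.20842425 0.118     ] [0.45393648 0.20199581 0.076     ]
time: 2.9
position: [0.5932, 0.0794, 0.0847]
tool_rot: [0.924, 0.382, 0.001, 0.0]
ft_force: [0.6, -0.4, -0.8]
grip_width: 0.0872
grip_force: 0.0
```

```bash
Z='x'; python3 -m handwheel '{"hand":[0,0,0,0,0,0,0,0,0,0],"translation":[[0,0,0],[0,0,0],[0,0,0],[0,0,0],[0,0,0],[0,0,0],[0,0,0],[0,0,0],[0,0,0],[0,0,0]],"turn":[[0,0,0],[0,0,0],[0,0,0],[0,0,0],[0,0,0],[0,0,0],[0,0,0],[0,0,0],[0,0,0],[0,0,0]]}' 15
```

```text
time: 3.73
position: [0.5926, 0.0802, 0.0839]
tool_rot: [0.924, 0.382, -0.0, -0.0]
ft_force: [-0.8, 1.2, 1.6]
grip_width: 0.044
grip_force: 15.0
```

```bash
python3 -m handwheel '{"hand":[0,0,0,0,0,0,0,0,0,0,0,0],"translation":[[0,0,12],[0,0,30],[0,0,45],[0,-12,50],[1,-35,50],[2,-62,50],[3,-90,50],[4,-115,50],[4,-135,50],[4,-147,50],[4,-150,50],[4,-150,50]],"turn":[[0,0,0],[0,0,0],[0,0,0],[0,0,0],[0,0,0],[0,0,0],[0,0,0],[0,0,0],[0,0,0],[0,0,0],[0,0,0],[0,0,0]]}'; python3 - <<'E'
from rig import *
import cv2
from h import *
for n in("wrist","top"):
    p,d=camera(n);cv2.imwrite(f"pics/{n}2.png",p[:,:,::-1])
    np.save("P2.npy",cloud(n,d)) 
print(robot.get_obs()["position"])
E
```

```text
time: 4.73
position: [0.5963, -0.0708, 0.1338]
tool_rot: [0.924, 0.382, -0.0, -0.0]
ft_force: [-1.0, 0.1, -0.9]
grip_width: 0.0442
grip_force: 15.0
[ 0.59619163 -0.069044    0.13372024]
```

View pics/wrist2.png

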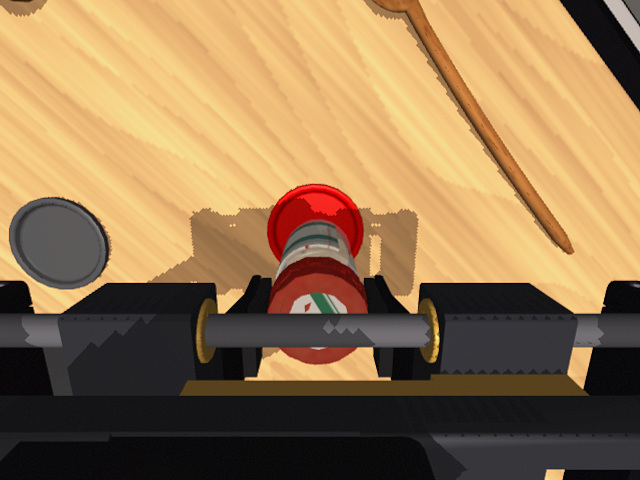

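The red saucer shows centred at about (316,230), with the jar upright over it. Lowering now.

```bash
python3 - <<'E'
from h import *
print(pix2w("wrist",316,231,.027), pix2w("wrist",58,242,.027))
E
python3 -m handwheel '{"hand":[0,0,0,0,0,0,0,0],"translation":[[0,-1,-10],[0,-1,-22],[0,-1,-32],[0,-1,-40],[0,-1,-43],[0,-1,-45],[0,-1,-45],[0,-1,-45]],"turn":[[0,0,0],[0,0,0],[0,0,0],[0,0,0],[0,0,0],[0,0,0],[0,0,0],[0,0,0]]}'
```

```text
[ 0.59691067 -0.06693015  0.027     ] [0.44037588 0.07670135 0.027     ]
time: 5.5
position: [0.597, -0.0709, 0.0891]
tool_rot: [0.924, 0.382, 0.0, 0.0]
ft_force: [-0.1, -0.7, -0.4]
grip_width: 0.044
grip_force: 15.0
```

```bash
python3 -m handwheel '{"hand":[0,0,0.6,0.7,0.8,1,1,1,1,1,1,1],"translation":[[0,1,-1],[0,1,-1],[0,1,-1],[0,1,-1],[0,1,-1],[0,1,-1],[0,1,5],[0,1,20],[0,1,45],[0,1,75],[0,1,100],[0,1,110]],"turn":[[0,0,0],[0,0,0],[0,0,0],[0,0,0],[0,0,0],[0,0,0],[0,0,0],[0,0,0],[0,0,0],[0,0,0],[0,0,0],[0,0,0]]}'
python3 -m handwheel '{"hand":[1,1,1,1,1,1,1,1,1,1],"translation":[[-12,0,0],[-35,2,0],[-65,3,0],[-95,4,0],[-122,4,0],[-145,5,0],[-157,5,0],[-162,5,0],[-162,5,0],[-162,5,0]],"turn":[[0,0,0],[0,0,0],[0,0,0],[0,0,0],[0,0,0],[0,0,0],[0,0,0],[0,0,0],[0,0,0],[0,0,0]]}'
python3 - <<'E'
from rig import *
import cv2
from h import *
p,d=camera("wrist");cv2.imwrite("pics/wrist3.png",p[:,:,::-1])
P,D=camera("top");cv2.imwrite("pics/top3.png",P[:,:,::-1])
print(robot.get_obs()["position"])
E
```

```text
time: 6.5
position: [0.5989, -0.0705, 0.2032]
tool_rot: [0.924, 0.382, 0.003, 0.002]
ft_force: [0.1, -0.2, 0.0]
grip_width: 0.0863
grip_force: 0.0
time: 7.33
position: [0.4355, -0.0652, 0.199]
tool_rot: [0.924, 0.382, 0.001, 0.0]
ft_force: [-0.0, -0.2, 0.6]
grip_width: 0.087
grip_force: 0.0
[ 0.43599905 -0.06529298  0.19893574]
```

View pics/wrist3.png

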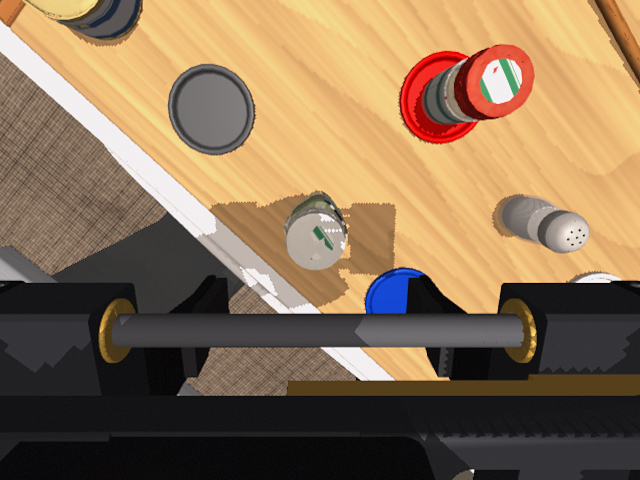

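Red jar stands in its saucer at (440,97). The white cap is at (316,239), directly under the tool.

```bash
python3 - <<'E'
from h import *
print(pix2w("wrist",316,239,.116),pix2w("wrist",211,109,.027),pix2w("wrist",573,233,.107))
E
python3 -m handwheel '{"hand":[1,1,1,1,1,1,1,1,1],"translation":[[0,0,-15],[0,0,-40],[0,0,-68],[0,0,-90],[0,0,-108],[0,0,-117],[0,0,-120],[0,0,-120],[0,0,-120]],"turn":[[0,0,0],[0,0,0],[0,0,0],[0,0,0],[0,0,0],[0,0,0],[0,0,0],[0,0,0],[0,0,0]]}' 15
python3 -m handwheel '{"hand":[0,0,0,0,0,0,0,0,0],"translation":[[0,0,0],[0,0,0],[0,0,0],[0,0,0],[0,0,0],[0,0,0],[0,0,0],[0,0,0],[0,0,0]],"turn":[[0,0,0],[0,0,0],[0,0,0],[0,0,0],[0,0,0],[0,0,0],[0,0,0],[0,0,0],[0,0,0]]}' 15
```

```text
[ 0.43684534 -0.0635289   0.116     ] [0.43898785 0.0744536  0.027     ] [ 0.57895007 -0.20283509  0.107     ]
time: 8.18
position: [0.4355, -0.0651, 0.0789]
tool_rot: [0.924, 0.383, 0.0, 0.0]
ft_force: [0.5, 0.2, -0.0]
grip_width: 0.087
grip_force: 0.0
time: 8.93
position: [0.4346, -0.0648, 0.0789]
tool_rot: [0.924, 0.382, -0.0, -0.0]
ft_force: [-0.0, 1.0, 0.9]
grip_width: 0.0458
grip_force: 15.0
```

```bash
python3 -m handwheel '{"hand":[0,0,0,0,0,0,0,0,0,0,0,0],"translation":[[0,0,12],[0,0,35],[0,0,65],[0,0,95],[0,0,115],[5,-10,120],[17,-34,120],[32,-64,120],[47,-94,120],[62,-124,120],[77,-154,120],[92,-184,120]],"turn":[[0,0,0],[0,0,0],[0,0,0],[0,0,0],[0,0,0],[0,0,0],[0,0,0],[0,0,0],[0,0,0],[0,0,0],[0,0,0],[0,0,0]]}'
python3 -m handwheel '{"hand":[0,0,0,0,0,0,0],"translation":[[15,-30,0],[29,-60,0],[39,-81,0],[45,-92,0],[47,-95,0],[47,-95,0],[47,-95,0]],"turn":[[0,0,0],[0,0,0],[0,0,0],[0,0,0],[0,0,0],[0,0,0],[0,0,0]]}'
python3 - <<'E'
from rig import *
import cv2
from h import *
print(robot.get_obs()["position"])
p,d=camera("wrist");cv2.imwrite("pics/wrist4.png",p[:,:,::-1])
E
```

```text
time: 9.93
position: [0.5265, -0.2509, 0.1969]
tool_rot: [0.924, 0.382, -0.001, -0.001]
ft_force: [0.1, -0.3, -1.6]
grip_width: 0.0455
grip_force: 15.0
time: 10.52
position: [0.5726, -0.343, 0.1972]
tool_rot: [0.924, 0.382, -0.001, -0.002]
ft_force: [0.4, 0.9, -1.6]
grip_width: 0.0456
grip_force: 15.0
[ 0.57255905 -0.34300981  0.19722219]
```

View pics/wrist4.png

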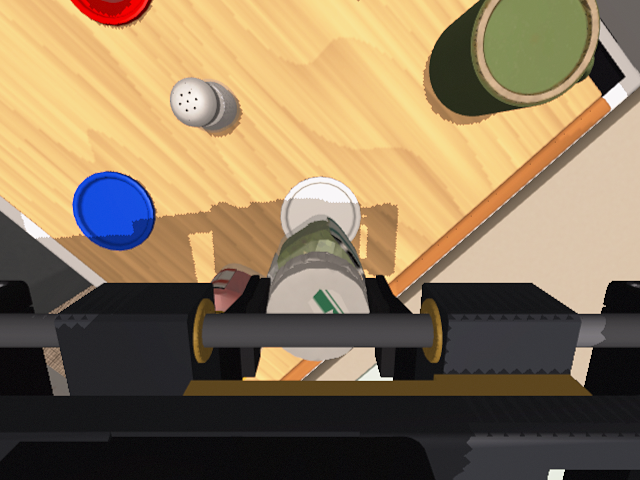

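The white saucer centre is at (320,216), below the upright held jar, and the jam jar at (235,290) is to the side.

```bash
python3 - <<'E'
from h import *
print(pix2w("wrist",320,216,.027),pix2w("wrist",114,211,.027),pix2w("wrist",190,102,.107))
E
python3 -m handwheel '{"hand":[0,0,0,0,0,0,0,0,0,0],"translation":[[0,0,-15],[1,0,-40],[1,0,-65],[1,0,-85],[1,0,-98],[1,0,-106],[1,0,-111],[1,0,-112],[1,0,-112],[1,0,-112]],"turn":[[0,0,0],[0,0,0],[0,0,0],[0,0,0],[0,0,0],[0,0,0],[0,0,0],[0,0,0],[0,0,0],[0,0,0]]}'
```

```text
[ 0.57506379 -0.34345787  0.027     ] [ 0.43533119 -0.1965004   0.027     ] [ 0.57977197 -0.20937909  0.107     ]
time: 11.4
position: [0.5754, -0.3445, 0.0881]
tool_rot: [0.924, 0.382, 0.001, 0.001]
ft_force: [0.4, -0.1, -1.8]
grip_width: 0.0453
grip_force: 15.0
```

```bash
python3 -m handwheel '{"hand":[0,0,0,0,0,0.6,0.7,0.8,1,1,1,1],"translation":[[0,0,-1],[0,0,-3],[-1,1,-4],[-1,1,-4],[-1,1,-4],[-1,1,-4],[-1,1,-4],[-1,1,-4],[-1,1,-4],[-1,1,3],[-1,1,20],[-1,1,40]],"turn":[[0,0,0],[0,0,0],[0,0,0],[0,0,0],[0,0,0],[0,0,0],[0,0,0],[0,0,0],[0,0,0],[0,0,0],[0,0,0],[0,0,0]]}'
python3 -m handwheel '{"hand":[1,1,1,1,1,1,1,1,1,1,1,1],"translation":[[0,0,30],[0,0,60],[0,10,80],[0,34,85],[0,65,85],[1,95,85],[2,125,85],[2,155,85],[2,185,85],[3,215,85],[3,245,85],[3,275,85]],"turn":[[0,0,0],[0,0,0],[0,0,0],[0,0,0],[0,0,0],[0,0,0],[0,0,0],[0,0,0],[0,0,0],[0,0,0],[0,0,0],[0,0,0]]}'
python3 -m handwheel '{"hand":[1,1,1,1,1,1,1,1,1,1,1,1],"translation":[[0,30,0],[0,65,0],[1,100,0],[2,135,0],[3,170,0],[4,205,0],[5,235,0],[6,260,0],[6,272,0],[6,278,0],[6,278,0],[6,278,0]],"turn":[[0,0,0],[0,0,0],[0,0,0],[0,0,0],[0,0,0],[0,0,0],[0,0,0],[0,0,0],[0,0,0],[0,0,0],[0,0,0],[0,0,0]]}'
python3 - <<'E'
from rig import *
import cv2
from h import *
o=robot.get_obs();print(o["position"],o["q"])
p,d=camera("wrist");cv2.imwrite("pics/wrist5.png",p[:,:,::-1])
P,d=camera("top");cv2.imwrite("pics/top5.png",cv2.resize(P[100:330,150:540,::-1],None,fx=2,fy=2))
C=cloud("top",d);np.save("P5.npy",C)
for k,w,z in(("red",(597,-69),.128),("white",(574,-343),.120)):
    s=C.reshape(-1,3);t=s[(abs(s[:,2]-z)<.008)&(np.hypot(*(s[:,:2]*1000-w).T)<45)]
    print(k,len(t),cv2.minEnclosingCircle((t[:,:2]*1000).astype(np.float32)))
E
```

```text
time: 12.4
position: [0.5727, -0.3422, 0.1263]
tool_rot: [0.924, 0.382, -0.001, -0.001]
ft_force: [1.1, -0.2, -1.1]
grip_width: 0.0827
grip_force: 0.0
time: 13.4
position: [0.5766, -0.0665, 0.2126]
tool_rot: [0.924, 0.382, 0.0, 0.0]
ft_force: [-0.1, -0.1, 0.3]
grip_width: 0.0869
grip_force: 0.0
time: 14.4
position: [0.5826, 0.2091, 0.2119]
tool_rot: [0.924, 0.382, -0.0, 0.0]
ft_force: [-0.5, 0.0, -0.0]
grip_width: 0.0873
grip_force: 0.0
[0.58260405 0.20910417 0.21192598] [ 1.64731666e-01  5.11942168e-01  1.44033984e+00 -8.88312125e-04
  1.18961758e+00  9.51379067e-01]
red 488 ((597.2319946289062, -70.55477905273438), 22.199100494384766)
white 553 ((574.1155395507812, -341.8311767578125), 23.215770721435547)
```

View pics/top5.png

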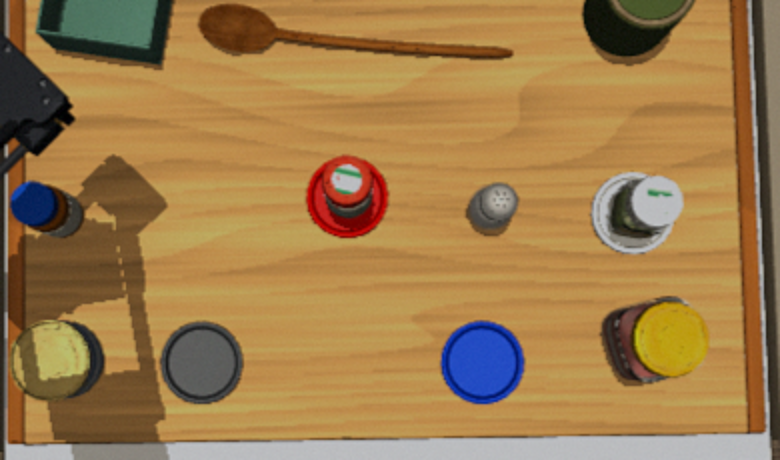

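View pics/wrist5.png

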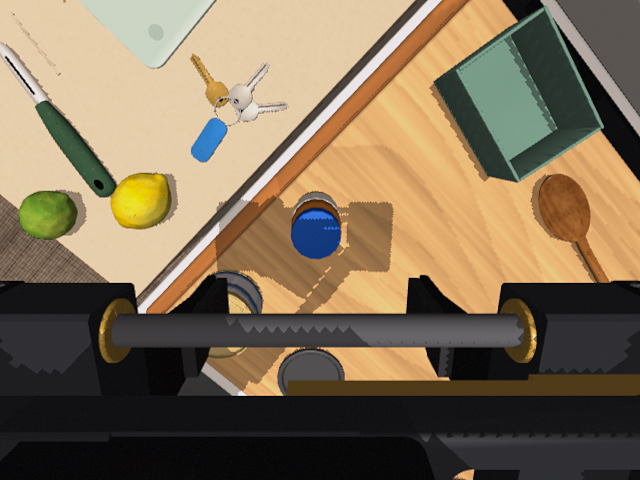

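Red (348,180) and white (655,200) stand in their saucers. The blue cap at (316,233) in the wrist view is under the tool.

```bash
python3 - <<'E'
from h import *
print(pix2w("wrist",316,233,.118))
E
python3 -m handwheel '{"hand":[1,1,1,1,1,1,1,1,1,1],"translation":[[0,0,-15],[1,0,-40],[1,0,-70],[1,0,-95],[1,0,-112],[1,0,-125],[1,0,-131],[1,0,-132],[1,0,-132],[1,0,-132]],"turn":[[0,0,0],[0,0,0],[0,0,0],[0,0,0],[0,0,0],[0,0,0],[0,0,0],[0,0,0],[0,0,0],[0,0,0]]}' 15
python3 -m handwheel '{"hand":[0,0,0,0,0,0,0,0,0],"translation":[[0,0,0],[0,0,0],[0,0,0],[0,0,0],[0,0,0],[0,0,0],[0,0,0],[0,0,0],[0,0,0]],"turn":[[0,0,0],[0,0,0],[0,0,0],[0,0,0],[0,0,0],[0,0,0],[0,0,0],[0,0,0],[0,0,0]]}' 15
```

```text
[0.58471516 0.21160343 0.118     ]
time: 15.33
position: [0.5846, 0.2098, 0.0809]
tool_rot: [0.924, 0.382, 0.001, 0.0]
ft_force: [0.0, -0.4, 0.4]
grip_width: 0.087
grip_force: 0.0
time: 16.08
position: [0.5835, 0.2102, 0.0798]
tool_rot: [0.924, 0.382, -0.0, -0.0]
ft_force: [-0.2, -0.6, 0.9]
grip_width: 0.0399
grip_force: 15.0
```

Opening is 39.9 mm, a bit under the 44 mm body, so the pads may be near the neck. I'll lift and check for slip or tilt.

```bash
python3 -m handwheel '{"hand":[0,0,0,0,0,0,0],"translation":[[0,0,8],[0,0,25],[0,0,55],[0,0,85],[0,0,110],[0,0,120],[0,0,120]],"turn":[[0,0,0],[0,0,0],[0,0,0],[0,0,0],[0,0,0],[0,0,0],[0,0,0]]}'
python3 - <<'E'
from rig import *
import cv2
p,d=camera("wrist");q,d=camera("scene")
cv2.imwrite("pics/c6.png",cv2.hconcat([p[160:460,170:470,::-1],cv2.resize(q[180:380,60:360,::-1],(450,300))]))
E
```

```text
time: 16.67
position: [0.5856, 0.2105, 0.2032]
tool_rot: [0.924, 0.382, 0.003, 0.001]
ft_force: [0.2, -0.1, -1.7]
grip_width: 0.0396
grip_force: 15.0
```

View pics/c6.png

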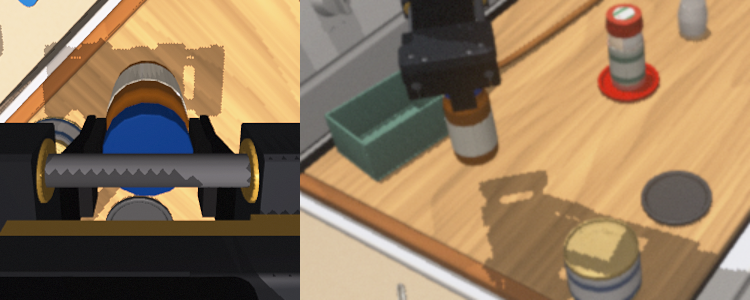

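The blue jar hangs upright in the grip (wrist crop around (148,130)), with no visible tilt. Carrying it over.

```bash
python3 -m handwheel '{"hand":[0,0,0,0,0,0,0,0,0,0,0,0],"translation":[[-4,-10,0],[-12,-32,0],[-23,-62,0],[-34,-92,0],[-45,-122,0],[-56,-152,0],[-67,-182,0],[-78,-212,0],[-89,-242,0],[-100,-272,0],[-111,-302,0],[-122,-332,0]],"turn":[[0,0,0],[0,0,0],[0,0,0],[0,0,0],[0,0,0],[0,0,0],[0,0,0],[0,0,0],[0,0,0],[0,0,0],[0,0,0],[0,0,0]]}'
python3 -m handwheel '{"hand":[0,0,0,0,0,0,0],"translation":[[-10,-27,0],[-18,-50,0],[-24,-65,0],[-27,-72,0],[-28,-74,0],[-28,-74,0],[-28,-74,0]],"turn":[[0,0,0],[0,0,0],[0,0,0],[0,0,0],[0,0,0],[0,0,0],[0,0,0]]}'
python3 - <<'E'
from rig import *
import cv2
from h import *
print(robot.get_obs()["position"])
p,d=camera("wrist");cv2.imwrite("pics/wrist7.png",p[100:460,100:540,::-1])
E
```

```text
time: 17.77
position: [0.4589, -0.1228, 0.1981]
tool_rot: [0.924, 0.382, -0.002, -0.002]
ft_force: [-0.5, -0.8, -0.5]
grip_width: 0.0398
grip_force: 15.0
time: 18.35
position: [0.4332, -0.1948, 0.1992]
tool_rot: [0.924, 0.383, -0.0, -0.001]
ft_force: [0.3, -0.0, -0.7]
grip_width: 0.0393
grip_force: 15.0
[ 0.43318279 -0.19478297  0.19924975]
```

View pics/wrist7.png

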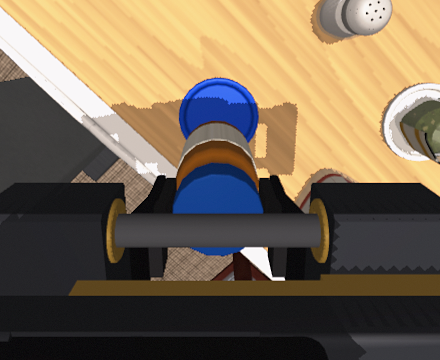

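The blue saucer is at crop (219,115), in the same relation to the tool as before, so the jar is aligned.

```bash
python3 -m handwheel '{"hand":[0,0,0,0,0,0,0,0,0,0],"translation":[[0,0,-15],[1,-1,-40],[1,-1,-65],[1,-1,-85],[1,-1,-98],[1,-1,-107],[1,-1,-112],[1,-1,-114],[1,-1,-114],[1,-1,-114]],"turn":[[0,0,0],[0,0,0],[0,0,0],[0,0,0],[0,0,0],[0,0,0],[0,0,0],[0,0,0],[0,0,0],[0,0,0]]}'
```

```text
time: 19.23
position: [0.4352, -0.1971, 0.0865]
tool_rot: [0.924, 0.383, 0.0, 0.001]
ft_force: [0.4, 0.8, -0.7]
grip_width: 0.0392
grip_force: 15.0
```

```bash
python3 -m handwheel '{"hand":[0,0,0,0,0.6,0.7,0.8,1,1,1,1,1],"translation":[[-1,1,-1],[-1,1,-2],[-1,1,-2],[-1,1,-2],[-1,1,-2],[-1,1,-2],[-1,1,-2],[-1,1,-2],[-1,1,3],[-1,1,20],[-1,1,45],[-1,1,70]],"turn":[[0,0,0],[0,0,0],[0,0,0],[0,0,0],[0,0,0],[0,0,0],[0,0,0],[0,0,0],[0,0,0],[0,0,0],[0,0,0],[0,0,0]]}'
python3 -m handwheel '{"hand":[1,1,1,1,1,1,1,1,1,1,1,1],"translation":[[0,0,30],[0,0,48],[12,-1,50],[35,-2,50],[65,-5,50],[92,-7,50],[117,-8,50],[135,-10,50],[143,-11,50],[146,-11,50],[146,-11,50],[146,-11,50]],"turn":[[0,0,0],[0,0,0],[0,0,0],[0,0,0],[0,0,0],[0,0,0],[0,0,0],[0,0,0],[0,0,0],[0,0,0],[0,0,0],[0,0,0]]}'
python3 - <<'E'
from rig import *
import cv2
from h import *
o=robot.get_obs();print(o["position"])
p,d=camera("wrist");cv2.imwrite("pics/wrist8.png",p[:,:,::-1])
E
```

```text
time: 20.23
position: [0.433, -0.1955, 0.1564]
tool_rot: [0.924, 0.382, -0.001, -0.001]
ft_force: [0.7, 0.0, 0.4]
grip_width: 0.0831
grip_force: 0.0
time: 21.23
position: [0.5783, -0.2065, 0.2057]
tool_rot: [0.924, 0.382, -0.001, -0.001]
ft_force: [0.5, 0.5, -0.2]
grip_width: 0.0869
grip_force: 0.0
[ 0.57827327 -0.20650501  0.20567618]
```

View pics/wrist8.png

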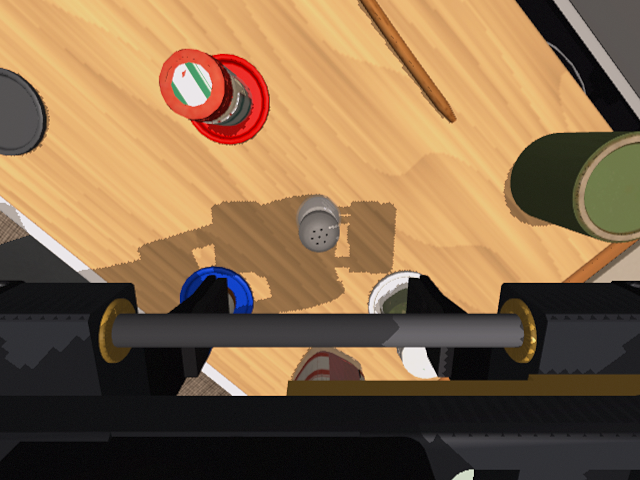

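The shaker cap is at (319,231), centred under the tool; the blue jar stands in its saucer.

```bash
python3 -m handwheel '{"hand":[1,1,1,1,1,1,1,1,1,1],"translation":[[0,0,-15],[1,0,-40],[1,0,-70],[1,0,-98],[1,0,-118],[1,0,-131],[1,0,-137],[1,0,-139],[1,0,-139],[1,0,-139]],"turn":[[0,0,0],[0,0,0],[0,0,0],[0,0,0],[0,0,0],[0,0,0],[0,0,0],[0,0,0],[0,0,0],[0,0,0]]}' 12
python3 -m handwheel '{"hand":[0,0,0,0,0,0,0,0,0,0],"translation":[[0,0,0],[0,0,0],[0,0,0],[0,0,0],[0,0,0],[0,0,0],[0,0,0],[0,0,0],[0,0,0],[0,0,0]],"turn":[[0,0,0],[0,0,0],[0,0,0],[0,0,0],[0,0,0],[0,0,0],[0,0,0],[0,0,0],[0,0,0],[0,0,0]]}' 12
```

```text
time: 22.12
position: [0.5811, -0.2073, 0.068]
tool_rot: [0.924, 0.382, 0.001, 0.001]
ft_force: [-0.6, -0.2, -0.1]
grip_width: 0.0872
grip_force: 0.0
time: 22.95
position: [0.5805, -0.2068, 0.0668]
tool_rot: [0.924, 0.382, -0.0, -0.0]
ft_force: [0.2, 0.4, -0.2]
grip_width: 0.0329
grip_force: 12.0
```

```bash
python3 -m handwheel '{"hand":[0,0,0,0,0,0,0,0,0,0,0,0],"translation":[[0,0,8],[0,0,25],[0,0,55],[0,0,85],[0,0,110],[-4,7,125],[-15,30,130],[-29,57,130],[-43,84,130],[-57,111,130],[-70,138,130],[-83,165,130]],"turn":[[0,0,0],[0,0,0],[0,0,0],[0,0,0],[0,0,0],[0,0,0],[0,0,0],[0,0,0],[0,0,0],[0,0,0],[0,0,0],[0,0,0]]}'
python3 -m handwheel '{"hand":[0,0,0,0,0,0,0,0],"translation":[[-15,28,0],[-29,57,0],[-42,83,0],[-51,103,0],[-57,113,0],[-59,117,0],[-59,117,0],[-59,117,0]],"turn":[[0,0,0],[0,0,0],[0,0,0],[0,0,0],[0,0,0],[0,0,0],[0,0,0],[0,0,0]]}'
python3 - <<'E'
from rig import *
import cv2
from h import *
print(robot.get_obs()["position"])
p,d=camera("wrist");cv2.imwrite("pics/wrist9.png",p[:,:,::-1])
E
```

```text
time: 23.95
position: [0.4965, -0.0407, 0.1973]
tool_rot: [0.924, 0.382, 0.0, -0.0]
ft_force: [0.7, 1.4, -1.4]
grip_width: 0.0325
grip_force: 12.0
time: 24.62
position: [0.4396, 0.0745, 0.1971]
tool_rot: [0.924, 0.382, 0.001, 0.001]
ft_force: [0.2, 0.4, -1.2]
grip_width: 0.0329
grip_force: 12.0
[0.4396432  0.07445326 0.19714084]
```

View pics/wrist9.png

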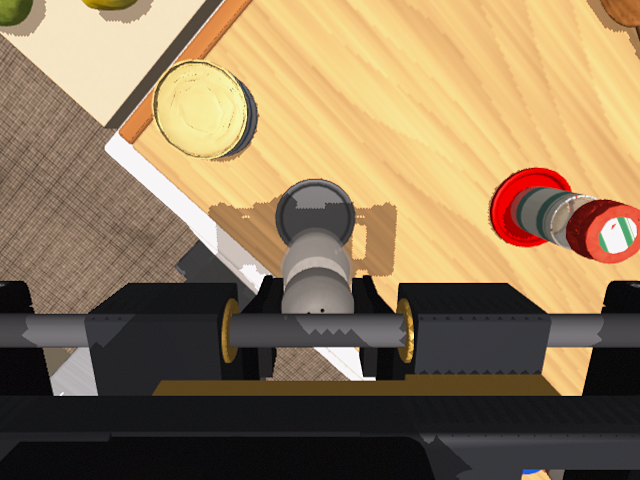

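The grey saucer is centred at (315,217), about 2 mm left of the tool. I'll apply a small correction and lower.

```bash
python3 -m handwheel '{"hand":[0,0,0,0,0,0,0,0,0,0],"translation":[[0,0,-15],[-1,1,-40],[-1,1,-70],[-1,1,-92],[-1,1,-107],[-1,1,-117],[-1,1,-122],[-1,1,-124],[-1,1,-124],[-1,1,-124]],"turn":[[0,0,0],[0,0,0],[0,0,0],[0,0,0],[0,0,0],[0,0,0],[0,0,0],[0,0,0],[0,0,0],[0,0,0]]}'
```

```text
time: 25.5
position: [0.4384, 0.0757, 0.0733]
tool_rot: [0.924, 0.382, 0.001, 0.0]
ft_force: [-0.2, 0.2, -1.2]
grip_width: 0.0327
grip_force: 12.0
```

```bash
python3 -m handwheel '{"hand":[0,0,0,0,0.5,0.6,0.7,0.9,1,1,1,1],"translation":[[0,0,-1],[0,0,-2],[0,0,-2],[0,0,-2],[0,0,-2],[0,0,-2],[0,0,-2],[0,0,-2],[0,0,-2],[0,0,5],[0,0,25],[0,0,50]],"turn":[[0,0,0],[0,0,0],[0,0,0],[0,0,0],[0,0,0],[0,0,0],[0,0,0],[0,0,0],[0,0,0],[0,0,0],[0,0,0],[0,0,0]]}'
python3 -m handwheel '{"hand":[1,1,1,1,1,1,1,1,1,1,1,1],"translation":[[0,0,30],[0,0,60],[0,0,80],[0,-10,85],[0,-34,90],[0,-60,90],[0,-85,90],[0,-105,90],[0,-120,90],[0,-130,90],[0,-130,90],[0,-130,90]],"turn":[[0,0,0],[0,0,0],[0,0,0],[0,0,0],[0,0,0],[0,0,0],[0,0,0],[0,0,0],[0,0,0],[0,0,0],[0,0,0],[0,0,0]]}'
python3 - <<'E'
from rig import *
import cv2
from h import *
p,d=camera("scene");P,D=camera("top")
cv2.imwrite("pics/end.png",cv2.vconcat([p[100:400,0:480,::-1],P[100:330,100:580,::-1]]))
s=cloud("top",D).reshape(-1,3)
for k,w,z in(("red",(597,-69),.128),("white",(574,-343),.120),("blue",(433,-196),.122),("shaker",(438,74),.110),("jam",(453,-347.5),.128),("tin",(443,208),.076)):
    t=s[(abs(s[:,2]-z)<.007)&(np.hypot(*(s[:,:2]*1000-w).T)<45)]
    print(k,len(t),cv2.minEnclosingCircle((t[:,:2]*1000).astype(np.float32)) if len(t) else 0)
E
```

```text
time: 26.5
position: [0.4362, 0.0762, 0.1226]
tool_rot: [0.924, 0.382, -0.002, -0.001]
ft_force: [0.5, -0.1, -0.4]
grip_width: 0.0784
grip_force: 0.0
time: 27.5
position: [0.4371, -0.054, 0.2124]
tool_rot: [0.924, 0.382, -0.0, -0.001]
ft_force: [-0.3, 0.2, 0.6]
grip_width: 0.0873
grip_force: 0.0
red 486 ((597.2630004882812, -70.94598388671875), 22.21790885925293)
white 544 ((574.165283203125, -342.2247619628906), 23.080501556396484)
blue 414 ((434.36846923828125, -195.1046142578125), 20.0289363861084)
shaker 0 0
jam 1156 ((452.79486083984375, -348.29046630859375), 33.441349029541016)
tin 1281 ((442.8531494140625, 207.67254638671875), 37.76411819458008)
```

View pics/end.png

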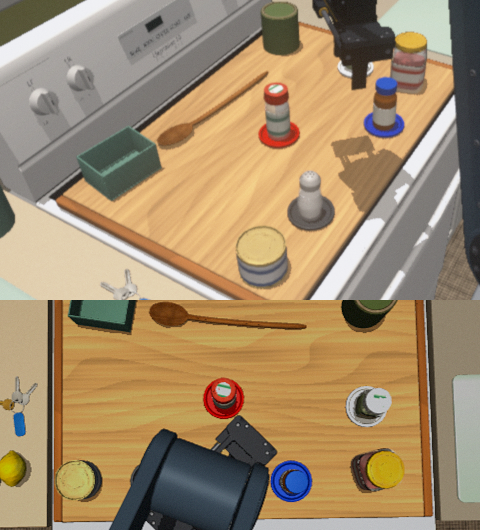

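All four stand upright in their own saucers: in the scene view, red (278,130), blue (384,120) and shaker (311,205), and in the top view, white (370,407). The jam jar and tin haven't moved, and the arm is clear.

```bash
python3 -c "
from rig import hand_in
print(hand_in())"
```

```text
the job is handed in; nothing more can be done
None
```

I stood all four slim containers upright, each roughly centred in its matching saucer, left the jam jar and tin where they were, and handed the job in at about 28 s; the system gave no verdict.

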